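# Scrape the leftover wax rings from the sloping tray into the cup

### The job

Two worn wax rings are stuck on the floor of the sloping steel tray. Take the upright scraper with the wooden grip out of its holder, sweep both rings down the tray with its blade and over the open low end into the cup there, without touching the rings with the gripper. Then stand the scraper back in its holder as it was and let go.

Things in the scene. Friction and masses are not known exactly. Their poses are not given: they have to be found in the camera images.
- scraper_grip (a point): Scraper, 96 mm tall, 120 g, upright in its holder. Point: centre of its wooden grip (40 mm along x, 24 mm along y, 50 mm tall; grasp from above across y). Below the grip a steel guard plate 62 x 46 x 6 mm, underside 32 mm below this point, then a steel blade 60 mm wide along x, 4 mm thick along y, its straight edge 72 mm below this point. z up.
- holder_top (a point): Scraper's holder, a low grey block fixed to the worktop, foot 84 x 84 mm. Point: middle of its slot, level with its top, 46 mm above the worktop. Slot along x (ends open), 24 mm wide along y, 41 mm deep, between two cheeks 14 mm thick. The guard plate rests on the cheeks, the blade hangs in the slot; grip point then 32 mm above this one.
- catch_cup (a point): Middle of an aluminium cup, rim 124 mm across and 30 mm above this point, fixed on one base with the sloping steel tray. z up, +y up the tray. The tray floor's open low end (lip) is 32 mm along +y and 55 mm above this point; from there the floor rises along +y at 0.24 rad for 170 mm (level) to the end wall. Tray 80 mm wide inside, centred on x = 0; side walls 18 mm high.
- wax_a_mid (a point): Centre of the leftover wax ring nearer the low end: cream disc 24 mm across, 10 mm thick, dark centre, 14 g, lying flat on the sloping tray floor, where it stays until pushed.
- wax_b_mid (a point): Centre of the other leftover wax ring, same shape and size, lying higher up the tray.

How it is judged:
By the outcome, as a careful person would: the job done as asked, in the order asked, and still so for the second after the job is handed in, with the robot touching nothing.
It also fails if it takes over 51 s, if anything falls off the work surface, if the arm or the gripper's body presses on something with over 40 N, if the wrist force passes 120 N, or if a joint passes its speed limit or range.

### The arm

A 6-joint arm with a two-finger parallel gripper is mounted at the origin on a cart in front of the work surface, level with it; the furniture and walls round the work are solid. World frame = base frame: x ahead of the robot, y to its left, z up, the work surface at z = 0. Lengths are in m, angles in rad, forces in N, time in s.
With the tool pointing down it reaches from about 0.3 to 0.85 m from the base axis. Payload 5.4 kg.
Tool frame: the origin (TCP) lies at the centre of the arm's flange, where the gripper is bolted on; the fingertips stand 173 mm ahead of it and the grasp point (between the pads) lies 155 mm ahead of it; z points along the fingers, y is the direction in which the jaws open and shut (so a half turn about z gives the same grasp; the last joint's range is limited). The gripper opens to 85 mm and grips with 20 to 120 N. Pads are 22 mm wide; open, the fingers measure 114 mm over their backs; the gripper's body (76 mm by 85 mm) begins 54 mm behind the grasp point. The pads swing forward as they close: fully open they stand 13 mm farther back than shut.
Start: joints at [-1.519, 0.158, 1.597, -0, 1.386, -0.21], TCP at [0.149, -0.555, 0.405] pointing down, gripper open.
Joint ranges: [-2.91, 2.91], [-0.94, 2.29], [0.18, 2.7], [-1.29, 4.43], [0.17, 2.64], [-3, 3]. Speed limits (rad/s): [2.57, 2.57, 3.14, 3.14, 3.14, 3.14].

### API

Orientations are given as a unit quaternion [x, y, z, w].
In Python, from rig import manip gives the robot as it stands. The module is installed in compiled form; this text tells all that it offers. Calls block until the motion is done:
- manip.move_pose(position, orientation): joint-space move of the TCP to a pose.
- manip.move_linear(position, rot=None, velocity=0.15, threshold=None): straight line of the TCP; rot=None keeps the orientation; velocity is the mean speed in m/s. With threshold (N) it stops when the force on the tool has changed by that much, and returns True; else False.
- manip.move_j(angles): joint-space move.
- manip.set_gripper(opening): finger opening in m; the grip force is fixed at half the most; returns when the fingers have stopped.
- manip.hold(seconds).
- manip.inverse_kinematics(position, orientation): joint angles nearest the present ones, or None.
- manip.snapshot(name): name is "scene" or "top" or "wrist"; returns (picture, depth): 400x640x3 uint8, red, green, blue; 400x640 float32, m along the optical axis (not along the pixel's ray), 0 where there is no reading.
- manip.camera_info(name): a dict with "mtx" (3x3 intrinsics, pixels), "pose" (4x4, takes a point from camera to world coordinates); the wrist camera has in their place "mount" (4x4, takes a point from camera to tool coordinates, whose origin is the TCP and whose axes are the flange's). Camera axes: x right, y down, z forward; pixel columns grow to the right and rows downward; lengths in m; the calibration is good to about 2 mm. The wrist camera is an equidistant fisheye: a pixel r from the principal point sees the ray r / f radians off the axis. A picture is of the moment at which its call begins: read the wrist's pose just before it. camera_info takes no time and is no camera call.
A pose or a line that the arm cannot do raises manip.Unreachable and nothing moves.
- manip.close_job(): hands the job in, once; it reports no verdict.
Readings, each from a call of its own:
- manip.current_clock(): time.
- manip.current_joint_positions(): joint angles.
- manip.current_qvel(): joint speeds.
- manip.current_tau(): joint torques, N m.
- manip.current_eef_pos(): TCP position.
- manip.current_ee_rot(): TCP orientation.
- manip.current_ft_force(): force on the tool from outside, world axes, zero at the start.
- manip.current_ft_torque(): the same for the moment, N m.
- manip.current_width(): finger opening in m.
Only numpy, scipy, OpenCV 4.12 (cv2) and the standard library are available. Lean on these libraries where they do the work, as an engineer would, in place of code of your own. Each camera call takes 0.05 s, during which the arm holds its last target. There are 200 camera calls.

## Working session

There is one attempt and no reset: what is moved stays moved. The work goes in short steps, each a Python script; the robot and the scene stay as the last script left them, time stands still between calls to the robot, and variables do not carry over. Pictures are saved under pics/ and viewed, about 8 in all and at most 12, crops included, and the job is handed in when it is done.

```bash
mkdir -p pics; cat > h.py <<'E'
import numpy as np, cv2
from rig import manip as m
def snap(n,f=None):
    p,d=m.snapshot(n)
    np.savez('pics/last_%s.npz'%n,p=p,d=d)
    if f: cv2.imwrite('pics/'+f,cv2.cvtColor(p,cv2.COLOR_RGB2BGR))
    return p,d
def cloud(n,d):
    c=m.camera_info(n);K=np.array(c['mtx']);T=np.array(c['pose'])
    v,u=np.mgrid[:400,:640]
    P=np.stack([(u-K[0,2])/K[0,0]*d,(v-K[1,2])/K[1,1]*d,d],-1)
    return P@T[:3,:3].T+T[:3,3]
E
python3 - <<'E'
from h import *
for n in('scene','top'):
    snap(n,n+'1.png'); c=m.camera_info(n); print(n,np.round(c['mtx'],1).tolist(),np.round(c['pose'],3).tolist())
print(m.camera_info('wrist'),m.current_ee_rot(),m.current_clock())
E
```

```text
scene [[492.5, 0.0, 323.2], [0.0, 492.5, 199.1], [0.0, 0.0, 1.0]] [[-0.871, -0.223, 0.438, 0.034], [-0.491, 0.348, -0.799, 0.771], [0.026, -0.911, -0.412, 0.527], [0.0, 0.0, 0.0, 1.0]]
top [[363.8, 0.0, 318.9], [0.0, 363.8, 201.1], [0.0, 0.0, 1.0]] [[-0.013, -0.993, 0.118, 0.399], [-1.0, 0.01, -0.027, -0.047], [0.025, -0.119, -0.993, 0.948], [0.0, 0.0, 0.0, 1.0]]
{'mtx': array([[309.70691629,   0.        , 322.42701775],
       [  0.        , 309.70691629, 201.83977037],
       [  0.        ,   0.        ,   1.        ]]), 'mount': array([[ 5.57113894e-04, -9.60967518e-01, -2.76660655e-01,
         7.04589669e-02],
       [ 9.99999840e-01,  5.06889206e-04,  2.53052757e-04,
        -1.07069444e-03],
       [-1.02939180e-04, -2.76660752e-01,  9.60967647e-01,
         3.01713501e-02],
       [ 0.00000000e+00,  0.00000000e+00,  0.00000000e+00,
         1.00000000e+00]])} [ 9.91444608e-01  1.30525272e-01  7.27488813e-05 -8.59187940e-04] 0.1
```

View pics/top1.png

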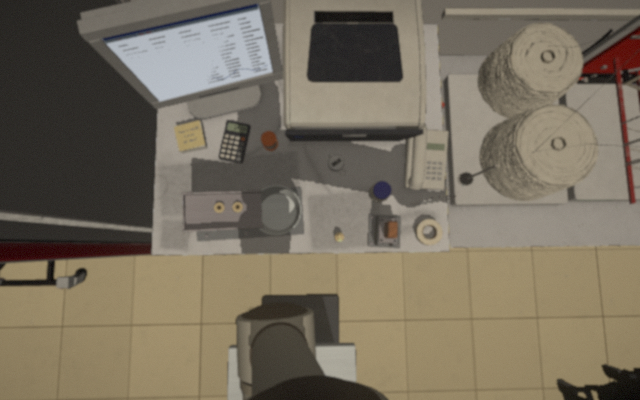

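View pics/scene1.png

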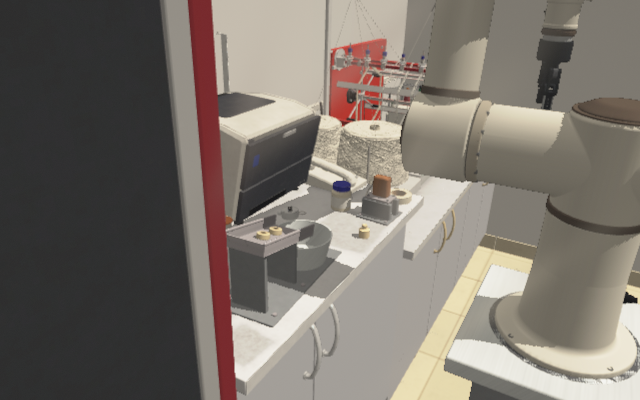

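The top view shows the tray at cols 184–280, rows 192–230, with the rings at (219,207) and (238,207) and the cup at (279,210). The scraper and holder are at about (388,230), with a loose piece at (339,235), a tape roll at (429,231) and a blue-lidded jar at (382,190). The scene view agrees. Next I measure these from depth.

```bash
python3 - <<'E'
from h import *
z=np.load('pics/last_top.npz');p,d=z['p'],z['d'];P=cloud('top',d)
hsv=cv2.cvtColor(p,cv2.COLOR_RGB2HSV)
def rep(n,mask):
    q=P[mask]; 
    if len(q)==0: print(n,'none');return
    r=cv2.minAreaRect((q[:,:2]*1000).astype(np.float32))
    print(n,len(q),'med',np.round(np.median(q,0),4),'lo',np.round(q.min(0),3),'hi',np.round(q.max(0),3),'rect',np.round(r[0],1),np.round(r[1],1),round(r[2],1))
def box(a,b,c,e):
    k=np.zeros(d.shape,bool);k[b:e,a:c]=1;return k
X=box(370,212,408,250)
for lo,hi in((.03,.06),(.06,.1),(.1,.2)): rep('holder z%g'%lo,X&(P[...,2]>lo)&(P[...,2]<hi))
wood=(hsv[...,0]<15)&(hsv[...,1]>90)
rep('wood',X&wood); rep('woodtop',X&wood&(P[...,2]>.12))
C=box(256,185,305,240); rep('cup rim',C&(P[...,2]>.05)&(P[...,2]<.075)); 
T=box(178,188,262,234)&(P[...,2]>.07)
rep('tray',T); rep('tray wall tops',T)
cream=T&(hsv[...,1]>60)&(hsv[...,2]>110)
n,l,s,c=cv2.connectedComponentsWithStats(cream.astype(np.uint8))
for i in range(1,n):
    if s[i,4]>10: rep('wax',l==i); print(c[i])
# floor line profile
for u in range(182,268,6): print(u,np.round(P[205:216,u].mean(0),3), np.round(P[np.r_[192:232:4],u,2],3))
r=box(325,220,350,250);rep('piece',r&(P[...,2]>.01))
r=box(366,178,398,204);rep('jar',r&(P[...,2]>.02))
r=box(412,215,446,248);rep('tape',r&(P[...,2]>.01))
c=cv2.resize(p[180:250,170:310],None,fx=5,fy=5,interpolation=2);e=cv2.resize(p[200:260,360:450],None,fx=5,fy=5,interpolation=2)
im=np.zeros((650,700,3),np.uint8)[:650];im[:350]=c;im[350:650,:450]=e
cv2.imwrite('pics/crop.png',cv2.resize(im[...,::-1],None,fx=.9,fy=.9))
E
```

```text
holder z0.03 398 med [ 0.4302 -0.227   0.0506] lo [ 0.393 -0.266  0.03 ] hi [ 0.471 -0.212  0.057] rect [ 431.7 -240.4] [52.6 75.7] 86.3
holder z0.06 94 med [ 0.4302 -0.2293  0.0918] lo [ 0.412 -0.253  0.06 ] hi [ 0.452 -0.227  0.1  ] rect [ 431.7 -240.3] [24.3 39.8] 86.7
holder z0.1 126 med [ 0.4316 -0.24    0.102 ] lo [ 0.414 -0.251  0.1  ] hi [ 0.449 -0.228  0.105] rect [ 431.8 -239.3] [21.1 35.5] 87.8
wood 161 med [ 0.4328 -0.2397  0.1016] lo [ 0.399 -0.266  0.042] hi [ 0.455 -0.047  0.948] rect [ 410.2 -159.3] [ 38.7 221.7] 15.5
woodtop 1 med [ 0.3992 -0.0473  0.9483] lo [ 0.399 -0.047  0.948] hi [ 0.399 -0.047  0.948] rect [399.2 -47.3] [0. 0.] 0.0
cup rim 235 med [0.4972 0.0123 0.0584] lo [ 0.423 -0.025  0.05 ] hi [0.547 0.075 0.065] rect [484.6  24.1] [ 98.5 123.1] 88.0
tray 3076 med [0.479  0.1554 0.1109] lo [ 0.399 -0.047  0.082] hi [0.526 0.235 0.948] rect [471.5  92.2] [293.4 112.5] 83.6
tray wall tops 3076 med [0.479  0.1554 0.1109] lo [ 0.399 -0.047  0.082] hi [0.526 0.235 0.948] rect [471.5  92.2] [293.4 112.5] 83.6
wax 89 med [0.4868 0.1586 0.1178] lo [ 0.399 -0.047  
[... 1241 characters left out ...]
 0.093 0.091 0.093 0.094 0.093 0.096 0.093 0.093 0.114]
254 [0.482 0.083 0.089] [0.108 0.089 0.088 0.091 0.089 0.089 0.091 0.091 0.09  0.109]
260 [0.482 0.069 0.085] [0.106 0.084 0.085 0.085 0.086 0.086 0.088 0.085 0.087 0.056]
266 [0.49  0.064 0.008] [0.04  0.018 0.007 0.007 0.004 0.01  0.012 0.004 0.009 0.023]
piece 78 med [ 0.4172 -0.12    0.0206] lo [ 0.399 -0.133  0.011] hi [ 0.428 -0.047  0.948] rect [414.4 -89.6] [21.8 87.1] 5.7
jar 361 med [ 0.5279 -0.2222  0.0652] lo [ 0.399 -0.247  0.02 ] hi [ 0.554 -0.047  0.948] rect [ 481.  -140.2] [ 49.1 242.6] 29.9
tape 421 med [ 0.4268 -0.3528  0.0185] lo [ 0.394 -0.387  0.01 ] hi [ 0.458 -0.047  0.948] rect [ 428.1 -217.1] [338.7  64.4] 89.2
```

View pics/crop.png

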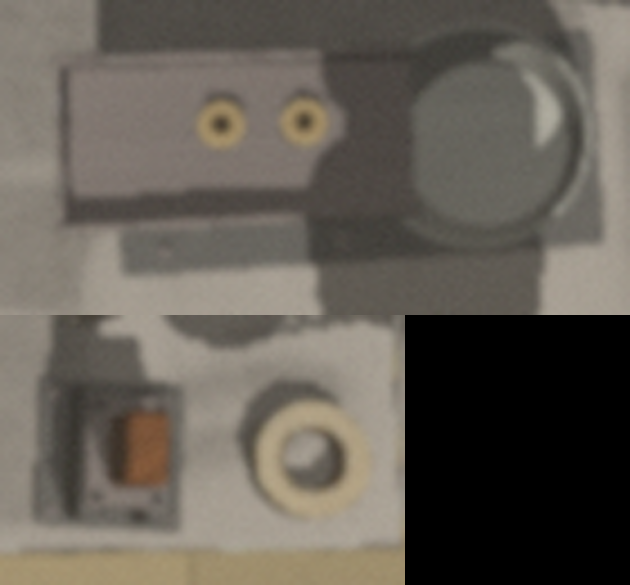

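The crop shows both rings near the tray midline, and the scraper in the holder with a yaw close to 0. Now the tray axis and yaw, the nearby obstacles, and reachability.

```bash
cat >> h.py <<'E'
from scipy.spatial.transform import Rotation as R
def tool(yaw,tilt=0.,flip=False):
    # scraper frame (x blade, y, z up) -> tool quaternion; tilt: lean about scraper x
    S=R.from_euler('z',yaw)*R.from_euler('x',tilt)
    return S*R.from_euler('x',np.pi)*R.from_euler('z',np.pi if flip else 0)
E
python3 - <<'E'
from h import *
z=np.load('pics/last_top.npz');p,d=z['p'],z['d'];P=cloud('top',d);ok=d>0
# tray: floor points fit plane & wall edges per y-slice
Q=P[185:240,178:266][ok[185:240,178:266]]
f=lambda q:.085+.245*(q[:,1]-.069)
h=Q[:,2]-f(Q)
W=Q[(h>.011)&(h<.025)&(Q[:,1]>.08)&(Q[:,1]<.215)]
for s in(1,-1):
    w=W[(W[:,0]-.482)*s>.03]; c=np.polyfit(w[:,1],w[:,0],1); print('wall',s,len(w),c,np.polyval(c,.15),np.std(w[:,0]-np.polyval(c,w[:,1])))
F=Q[(abs(h)<.004)&(Q[:,1]>.07)&(abs(Q[:,0]-.482)<.033)]
A=np.c_[F[:,0]-.482,F[:,1]-.15,np.ones(len(F))];print('plane',np.linalg.lstsq(A,F[:,2],rcond=None)[0],len(F))
a=Q[h>-.01];print('lip y',np.percentile(a[(abs(a[:,0]-.482)<.03)][:,1],[0,1,99,100]))
rim=P[180:242,250:308][ok[180:242,250:308]];rim=rim[(rim[:,2]>.05)&(rim[:,2]<.07)]
(x,y),r=cv2.minEnclosingCircle((rim[:,:2]*1000).astype(np.float32));print('cup',x,y,r,np.median(rim[:,2]))
for ymin,ymax in((-.35,-.15),(-.15,0),(0,.1),(.1,.2),(.2,.3)):
    k=ok&(P[...,1]>ymin)&(P[...,1]<ymax)&(P[...,0]>.3)&(P[...,0]<.75)
    print(ymin,[(round(x,2),round(float(P[...,2][k&(abs(P[...,0]-x)<.02)].max()),2)) for x in np.arange(.54,.74,.04) if (k&(abs(P[...,0]-x)<.02)).any()])
for fl in(0,1):
    for pos,y,t in(((.432,-.24,.35),-.05,0),((.432,-.24,.236),-.05,0),((.48,.19,.37),0.,.24),((.48,.05,.31),0,.24)):
        j=m.inverse_kinematics(pos,tool(y,t,fl).as_quat());print(fl,pos,None if j is None else np.round(j,2))
E
```

```text
wall 1 151 [-0.05501351  0.52799233] 0.5197403045620961 0.0015386160224372257
wall -1 142 [-0.05588262  0.4451609 ] 0.43677851181948146 0.0014875048992886069
plane [-0.01099488  0.24497466  0.10548475] 1917
lip y [0.06657953 0.0692753  0.23353564 0.23538965]
cup 485.0352478027344 35.26704788208008 61.745689392089844 0.058391449583118704
-0.35 [(np.float64(0.54), 0.07), (np.float64(0.58), 0.07), (np.float64(0.62), 0.21), (np.float64(0.66), 0.23), (np.float64(0.7), 0.24)]
-0.15 [(np.float64(0.54), 0.06), (np.float64(0.58), 0.02), (np.float64(0.62), 0.21), (np.float64(0.66), 0.23), (np.float64(0.7), 0.24)]
0 [(np.float64(0.54), 0.12), (np.float64(0.58), 0.01), (np.float64(0.62), 0.21), (np.float64(0.66), 0.23), (np.float64(0.7), 0.24)]
0.1 [(np.float64(0.54), 0.13), (np.float64(0.58), 0.01), (np.float64(0.62), 0.02), (np.float64(0.66), 0.02), (np.float64(0.7), 0.02)]
0.2 [(np.float64(0.54), 0.01), (np.float64(0.58), 0.01), (np.float64(0.62), 0.01), (np.float64(0.66), 0.03), (np.float64(0.7), 0.03)]
0 (0.432, -0.24, 0.35) [-0.75 -0.    1.88 -0.    1.27  0.87]
0 (0.432, -0.24, 0.236) [-0.75  0.16  1.96 -0.    1.02  0.87]
0 (0.48, 0.19, 0.37) [0.08 0.01 1.83 0.25 1.29 1.58]
0 (0.48, 0.05, 0.31) [-0.21  0.01  1.96  0.25  1.23  1.27]
1 (0.432, -0.24, 0.35) [-0.75 -0.    1.88 -0.    1.27 -2.27]
1 (0.432, -0.24, 0.236) [-0.75  0.16  1.96 -0.    1.02 -2.27]
1 (0.48, 0.19, 0.37) [ 0.08  0.01  1.83  0.25  1.29 -1.56]
1 (0.48, 0.05, 0.31) [-0.21  0.01  1.96  0.25  1.23 -1.87]
```

```bash
python3 - <<'E'
from h import *
q=tool(-.045)
m.move_pose([.40,-.24,.34],q.as_quat())
pos=np.array(m.current_eef_pos());rot=R.from_quat(m.current_ee_rot())
p,d=snap('wrist','w1.png');c=m.camera_info('wrist');K=np.array(c['mtx']);M=np.array(c['mount'])
v,u=np.mgrid[:400,:640];a=(u-K[0,2])/K[0,0];b=(v-K[1,2])/K[1,1];th=np.hypot(a,b);s=np.tan(th)/np.maximum(th,1e-9)
P=np.stack([a*s*d,b*s*d,d],-1)@M[:3,:3].T+M[:3,3];P=rot.apply(P.reshape(-1,3)).reshape(P.shape)+pos
near=(d>0)&(abs(P[...,0]-.432)<.06)&(abs(P[...,1]+.24)<.05)
for lo,hi in((.040,.0495),(.0495,.056),(.095,.112)):
    k=near&(P[...,2]>lo)&(P[...,2]<hi);Q=P[k]
    if len(Q):
        r=cv2.minAreaRect((Q[:,:2]*1000).astype(np.float32));print(lo,len(Q),np.round(np.median(Q,0),4),np.round(r[0],1),np.round(r[1],1),round(r[2],1))
print(m.current_clock())
E
```

```text
0.04 842 [ 0.4399 -0.252   0.046 ] [ 434.3 -240.2] [52.1 75. ] 86.1
0.0495 1932 [ 0.447  -0.2421  0.0526] [ 434.  -240.4] [46.5 62.1] 86.1
0.095 1935 [ 0.4356 -0.2402  0.1021] [ 434.4 -240.1] [24.5 40.3] 86.8
1.6583
```

View pics/w1.png

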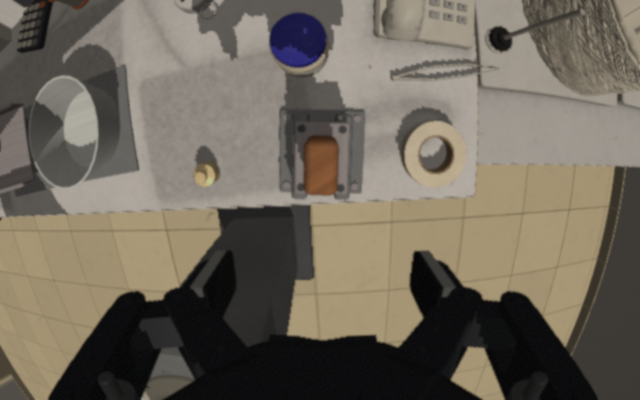

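The wrist view shows the scraper at (320,165), clear of its neighbours. Its centre is (0.434, -0.240) with a yaw of about -0.066. Grasping now.

```bash
python3 - <<'E'
from h import *
q=tool(-.066).as_quat()
m.move_pose([.434,-.2402,.30],q)
m.move_linear([.434,-.2402,.236],velocity=.08)
m.set_gripper(0.0)
print('w',m.current_width(),m.current_eef_pos(),m.current_ee_rot(),m.current_ft_force())
m.move_linear([.434,-.2402,.33],velocity=.1)
print(m.current_width(),m.current_ft_force(),m.current_clock())
# above tray, tilted
ya=.055;tl=.24
S=R.from_euler('z',ya)*R.from_euler('x',tl)
E=72+3+155
edge=np.array([.4783-.0555*(.197-.15),.197,.1055+.245*(.197-.15)+.045])
tcp=edge+S.apply([0,0,.230])
qt=tool(ya,tl).as_quat()
m.move_pose(tcp,qt)
print(tcp,m.current_clock())
snap('scene','s2.png');snap('top','t2.png')
a=cv2.imread('pics/s2.png')[130:330,200:440];b=cv2.imread('pics/t2.png')[150:250,160:320]
cv2.imwrite('pics/c2.png',np.hstack([cv2.resize(a,(400,333)),cv2.resize(b,(400,333))]) )
E
```

```text
w 0.023354862606868552 [ 0.43415711 -0.2403273   0.23629922] [ 9.99455961e-01 -3.29797471e-02  2.68062914e-04  2.13604173e-04] [ 0.43080316 -0.28145121  1.72123595]
0.023494045178413726 [-0.65275709 -0.58828909 -1.19202419] 4.6167
[0.47869692 0.14241107 0.38542273] 6.1833
```

View pics/c2.png

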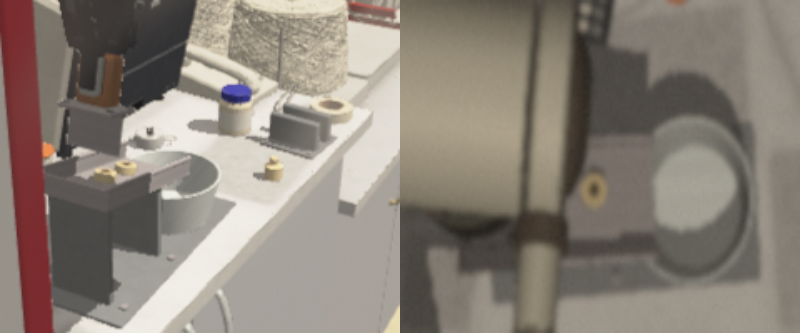

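The scraper is held level over the upper tray, with both rings downhill of the blade. Now I touch down, sweep, and look.

```bash
python3 - <<'E'
from h import *
ya=.055;tl=.24
S=R.from_euler('z',ya)*R.from_euler('x',tl);n=S.apply([0,0,1]);up=S.apply([0,1,0])
t0=np.array(m.current_eef_pos())
hit=m.move_linear(t0-.049*n,velocity=.04,threshold=5)
t1=np.array(m.current_eef_pos());print('hit',hit,'descended',(t0-t1)@n,m.current_ft_force())
t2=t1+.0012*n
m.move_linear(t2,velocity=.03)
print(m.current_ft_force())
# edge position, distance to lip along slope
e=t2-.230*n; L=(e[1]-.067)/up[1]; print('edge',e,'L',L)
m.move_linear(t2-up*(L-.05),velocity=.07);print(m.current_ft_force(),m.current_width())
m.move_linear(t2-up*(L+.016),velocity=.07);print(m.current_ft_force(),m.current_width())
m.hold(.3)
t3=np.array(m.current_eef_pos());m.move_linear(t3+[0,0,.06],velocity=.15)
print(m.current_width(),m.current_clock())
snap('scene','s3.png');snap('top','t3.png')
a=cv2.imread('pics/s3.png')[130:330,200:440];b=cv2.imread('pics/t3.png')[150:250,160:320]
cv2.imwrite('pics/c3.png',np.hstack([cv2.resize(a,(400,333)),cv2.resize(b,(400,333))]) )
E
```

```text
hit True descended 0.04347276398259284 [-0.65777088 -0.29259194  4.87012991]
[ 0.34184173 -0.25694579 -1.23479727]
edge [0.47525279 0.20629033 0.12076741] L 0.14361764688476528
[-0.00471531 -0.32476022 -1.57528932] 0.023229646682302645
[ 0.29758177  1.20224711 -0.80939888] 0.023285241839659097
0.02394106949197743 10.95
```

View pics/c3.png

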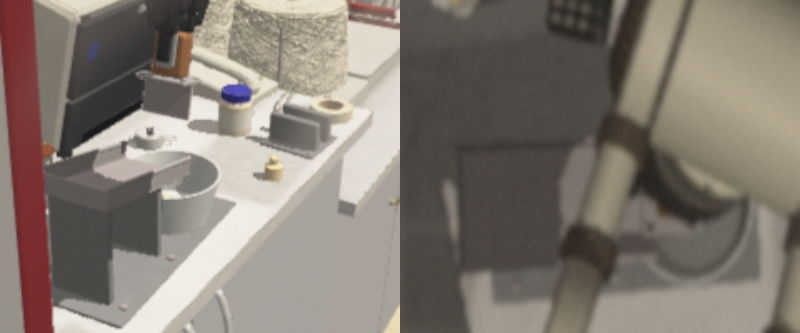

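The tray floor looks empty and the blade is clean. I go back above the holder, then check the cup and how the scraper sits in the grip before lowering it.

```bash
python3 - <<'E'
from h import *
m.move_pose([.434,-.2402,.33],tool(-.066).as_quat())
print(m.current_eef_pos(),m.current_width(),m.current_clock())
snap('scene','s4.png');snap('top','t4.png');snap('wrist','w4.png')
a=cv2.imread('pics/s4.png')[110:310,220:460];b=cv2.imread('pics/t4.png')[180:250,170:310];w=cv2.imread('pics/w4.png')
cv2.imwrite('pics/c4.png',np.vstack([np.hstack([cv2.resize(a,(400,333)),cv2.resize(b,(400,333))]),cv2.resize(w,(400,250)).repeat(1,0) @ np.eye(3) if 0 else np.hstack([cv2.resize(w,(400,250)),np.zeros((250,400,3),np.uint8)])]))
E
```

```text
[ 0.43426712 -0.23949658  0.32991854] 0.023151407964590583 12.1417
```

View pics/c4.png

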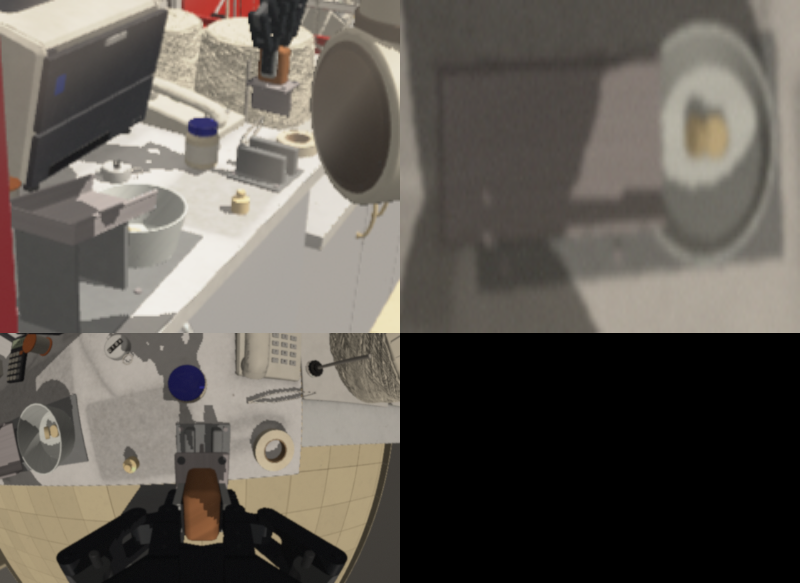

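Both rings lie in the cup (at about (705,135) in the crop) and the tray is empty. The scraper is upright over the slot, so I lower and release it.

```bash
python3 - <<'E'
from h import *
m.move_linear([.434,-.2402,.245],velocity=.08)
hit=m.move_linear([.434,-.2402,.2345],velocity=.02,threshold=5)
print(hit,m.current_eef_pos(),m.current_ft_force())
m.set_gripper(.06);m.hold(.3)
p=np.array(m.current_eef_pos())
m.move_linear([p[0],p[1],.33],velocity=.08)
m.move_pose([.36,-.24,.36],tool(-.066).as_quat());m.hold(.3)
pos=np.array(m.current_eef_pos());rot=R.from_quat(m.current_ee_rot())
p,d=snap('wrist','w5.png');c=m.camera_info('wrist');K=np.array(c['mtx']);M=np.array(c['mount'])
v,u=np.mgrid[:400,:640];a=(u-K[0,2])/K[0,0];b=(v-K[1,2])/K[1,1];th=np.hypot(a,b);s=np.tan(th)/np.maximum(th,1e-9)
P=np.stack([a*s*d,b*s*d,d],-1)@M[:3,:3].T+M[:3,3];P=rot.apply(P.reshape(-1,3)).reshape(P.shape)+pos
near=(d>0)&(abs(P[...,0]-.432)<.06)&(abs(P[...,1]+.24)<.05)
for lo,hi in((.0495,.056),(.095,.112)):
    Q=P[near&(P[...,2]>lo)&(P[...,2]<hi)]
    r=cv2.minAreaRect((Q[:,:2]*1000).astype(np.float32));print(lo,len(Q),np.round(np.median(Q,0),4),np.round(r[0],1),np.round(r[1],1),round(r[2],1),Q[:,2].std())
print(m.current_clock())
snap('top','t5.png')
b=cv2.imread('pics/t5.png')[180:250,170:310];w=cv2.imread('pics/w5.png')
cv2.imwrite('pics/c5.png',np.vstack([cv2.resize(w,(480,300)),cv2.resize(b,(480,240))]))
E
```

```text
True [ 0.43410012 -0.24029924  0.23631742] [1.08069869 0.54503636 3.48126897]
0.0495 1815 [ 0.4346 -0.2421  0.0526] [ 434.8 -239.5] [46.4 60.8] 86.4 0.0008515793882773325
0.095 1670 [ 0.4339 -0.2395  0.1022] [ 434.3 -239.1] [24.3 38.9] 86.5 0.0013712025041880756
16.8083
```

View pics/c5.png

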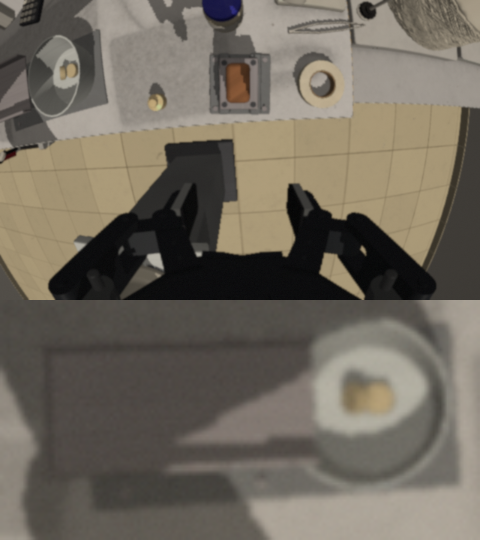

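The scraper is back in its holder at its original height, within 1 mm of where it stood. Both rings are in the cup and the tray is empty.

```bash
python3 -c "
from h import *
m.hold(.3);m.close_job();print(m.current_clock())"
```

```text
the job is handed in; nothing more can be done
the job is handed in; nothing more can be done
```

The job is done and handed in. I took the scraper from its holder and swept both wax rings over the low end into the cup in one pass. I then stood the scraper back in its holder and let go.

- **Rings:** the last top and wrist views show both rings in the cup and an empty tray. The gripper never went near them; only the blade did.
- **Scraper:** the guard is seated at 52.6 mm and the grip top is at 102 mm, the same as before. It stands within 1 mm and about 0.3° of where it was.
- **Limits:** the last clock reading was 16.8 s, against the 51 s allowed, and the wrist forces I read stayed under about 5 N.
- **Checks:** none failed or disagreed. The robot was clear of everything when I handed in, and the system reports no verdict of its own.

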